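# Weigh a lopsided casting on a rocking cradle

## Robot

A 6-joint arm with a two-finger parallel gripper is mounted at the origin on the work surface; the furniture and walls round the work are solid. World frame = base frame: x ahead of the robot, y to its left, z up, the work surface at z = 0. Lengths are in mm, angles in rad, forces in N, time in s.
With the tool pointing down it reaches from about 275 to 750 mm from the base axis. Payload 10.2 kg.
Tool frame: the origin (TCP) lies between the finger pads; the fingertips stand 17 mm ahead of it and the grasp point (between the pads) lies 2 mm behind it (tips_ahead is the distance from the TCP to the fingertips, in mm); z points along the fingers, y is the line along which they close (so a half turn about z gives the same grasp; the last joint's range is limited). The gripper opens to 85 mm and grips with 20 to 120 N. Pads are 22 mm wide; open, the fingers measure 114 mm over their backs; the gripper's body (76 mm by 85 mm) begins 54 mm behind the grasp point. The pads swing forward as they close: fully open they stand 13 mm farther back than shut.
Start: joints at [1.021, 0.313, 1.498, -0, 1.331, -0.223], TCP at [168.545, 497.216, 248.294] pointing down, gripper open.
Joint ranges: [-2.94, 2.94], [-0.97, 2.17], [0.19, 2.56], [-1.23, 4.37], [0.02, 3.11], [-2.88, 2.88]. Speed limits (rad/s): [2.39, 2.39, 3.01, 3.14, 3.14, 3.14].

## Interface

Orientations are given as a unit quaternion [w, x, y, z].
In Python, from rig import sense, capture, finish_job, boxes_of, tips_ahead gives the robot as it stands.
- The arm moves only by the tool drive_tool, never from a script. Its argument "commands" is text: rows parted by semicolons, each of 7 numbers parted by spaces: the shift along the world's x, y, z in units of 0.1 m (1.0 is 0.1 m), then the turn, a rotation vector about the world's x, y, z in units of pi/4 rad (1.0 is pi/4 rad), then the opening in per cent of the stroke, from 0 (shut) to 100 (fully open). A call has 1 to 20 rows; each row shifts and turns the commanded pose from where the row before left it; what a row does not reach is not made up. A row lasts 1/12 s, in which the tool goes at most 41.7 mm and 7.16 degrees, less where a joint would pass 70% of its speed; a pose out of reach is approached as far as the arm can. A call with a number of a shift or a turn outside -1 to 1 is refused whole. A call with a gripper value outside its range is refused whole. The fingers move at their own pace and stop on an object; "force" is the grip in N (left out, the last holds). Time passes only in rows, so rows that do not move let the fingers close. It gives the time, the measured TCP pose, the force, the opening and the grip force at its end, in the units of the state.
- sense(): the state, without advancing time (a new reading comes with each control period).
- capture(name): name is "side" or "top"; returns a dict with "pixels" (480x640x3 uint8, blue, green, red), "fov_y" (degrees; the focal length in pixels is half the picture's height over the tangent of half this angle, whatever the lens; pixels are square), "cx", "cy" (the principal point, pixels), "position" and "attitude" of the camera in the world. Camera axes: x right, y down, z forward; pixel columns grow to the right and rows downward; lengths in mm; the calibration is good to about 2 mm. A picture is of the moment at which its call begins. There is no depth.
- finish_job(): hands the job in; it is judged then, once.
Trained networks look in a picture, given as the dict that the camera call returned (one of the last four; its "shot" number tells which), for a name from the list of things; names that differ only in an ending like _2 or _b are one class to them, and where a whole thing is asked for, a point or a joint stands for the part that bears it (a point fixed in the world has none). Each returns a list of dicts, best first, with "confidence" (0 to 1); they miss things now and then, are a little off and sometimes report something else, mostly with a low value. They report only what shows in the picture. A call takes as long as a camera call.
- boxes_of(picture, name): "position" ([column, row] in pixels, amid what is visible of it).
The state is a dict: "time_s": time; "joints": joint angles; "dq": joint speeds; "tau": joint torques, N m; "eef_pos": TCP position; "ee_rot": TCP orientation; "force": force on the tool from outside, world axes, zero at the start; "wrist_torque": the same for the moment, N m; "grip_width": opening from 0.0 (shut) to 1.0 (fully open); "grip_force": force on a finger pad.
Only numpy, scipy, OpenCV 4.12 (cv2) and the standard library are available. Lean on these libraries where they do the work, as an engineer would, in place of code of your own. Each camera call takes 0.05 s, during which the arm holds its last target. There are 200 camera calls.

## Task

Weigh the raw brass casting: find its balance point by trial lifts just clear of the bench, shift the grip there, then lift it level and lay its round bar across the V-notches of the scale's rocking cradle, under the hood, so that the cradle stays level when you let go. Carry it level, and do not disturb the saucer, the pliers and the black charcoal block.

Things in the scene. Friction and masses are not known exactly. Their poses are not given: they have to be found in the camera images.
- casting_mid (a point): Raw brass casting, 334 mm long, 0.7 to 1 kg: a round bar of 24 mm diameter along its y axis, with a square end piece at each end. Point on the bar's axis (26 mm above the bench), midway between foot and block centres, each 150 mm off; z up at the start. Bare bar to grip: from 125 mm on the foot's side to 110 mm on the block's. Off balance it sags and loads the wrist.
- casting_block (a point): Centre of the casting's thick square block (52 x 44 x 52 mm, with a short sprue stub), at its +y end. The other end (-y) has a thin square foot, 52 x 10 x 52 mm; the casting lies on the flats of both. A hidden core makes the balance point differ each time: anywhere from the bar's middle to 90 mm from it toward this block.
- cradle_seat (a point): Grey scale's rocking cradle: two upright plates with 45 degree V-notches, 6 mm thick, 62 mm free between them. Point midway between them on the seated bar's axis, 125 mm above the bench; y = the line the bar must lie along (block at either end), x = to the scale's back. Notch sides rise to 10 mm above it, 30 mm before and behind. Free 60 mm down between the plates; housing top 36 mm high.
- hood_edge (a point): Middle of the front edge of the scale's hood roof (lower side): a metal plate 150 mm wide, reaching back from here on two rear posts, 190 mm above the cradle seat and 10 mm behind it. An upright gripper strikes it when the bar is seated, so the tool must lean 35 to 45 degrees, fingers pointing forward and down, wrist toward the robot.
- cradle (a joint): Rocking of the cradle about the scale's x axis, pivot 70 mm below the seat point; rad, 0 = level, stops at -0.2 and 0.2, positive when its +y side is up. A weak spring holds it: with the casting on, it tips about 0.07 rad for each 10 mm that the balance point lies off the middle between the plates.
- saucer: White saucer, 117 mm across, 18 mm high, loose on the bench; origin at the centre of its underside. A bystander.
- pliers: Flat-nose pliers, 62 x 128 x 13 mm, loose on the bench; origin at the centre of the underside. A bystander.
- charcoal: Black charcoal block, 66 x 96 x 32 mm, loose on the bench; origin at the centre of its underside. A bystander.

How it is judged:
By the outcome, as a careful person would: the job done as asked, in the order asked, and still so for the second after the job is handed in, with the robot touching nothing.
It also fails if it takes over 72 s, if anything falls off the work surface, if the arm or the gripper's body presses on something with over 40 N, if the wrist force passes 120 N, or if a joint passes its speed limit or range.

## Working session

There is one attempt and no reset: what is moved stays moved. The work goes in short steps, Python scripts to look and compute and a tool call to move; the robot and the scene stay as the last step left them, time stands still between calls to the robot, and variables do not carry over. Pictures are saved under pics/ and viewed, at most 10 in all, crops included, and the job is handed in when it is done.

Besides the shell and the picture viewer there is one more tool, called as name(argument=value, ...) on one line, values as JSON. drive_tool: Moves the arm, as the interface text tells. Shifts and turns lie within -1 to 1; 1 stands for 0.1 m of shift or pi/4 rad of turn. Its arguments: {"type":"object","properties":{"commands":{"type":"string"},"force":{"type":"number"}},"required":["commands"]}

```bash
mkdir -p pics; ls
python3 - <<'E'
from rig import *
import cv2,json
for n in("side","top"):
    p=capture(n); cv2.imwrite(f"pics/{n}0.png",p["pixels"])
    print(n,{k:v for k,v in p.items() if k!="pixels"})
    for t in("casting_mid","casting_block","cradle_seat","hood_edge","cradle","saucer","pliers","charcoal"):
        print(t,[(b["position"],round(b["confidence"],2)) for b in boxes_of(p,t)[:3]])
print(sense(), tips_ahead)
E
```

```text
pics
side {'fov_y': 44.491159617888286, 'cx': 311.91899628799735, 'cy': 232.55624789055707, 'position': array([  385.47627369, -1252.59774284,   854.9440829 ]), 'attitude': array([-0.51673016,  0.85562633, -0.02913735,  0.00667366]), 'shot': 1}
casting_mid [([323.0, 357.1], 0.58)]
casting_block [([327.3, 358.2], 0.79)]
cradle_seat [([320.7, 267.1], 0.71), ([322.4, 359.3], 0.42)]
hood_edge [([339.9, 275.9], 0.87)]
cradle [([323.3, 271.2], 0.9)]
saucer [([274.4, 268.5], 0.61), ([323.6, 358.5], 0.2)]
pliers [([286.5, 250.1], 0.67)]
charcoal [([266.8, 237.2], 0.63)]
top {'fov_y': 43.42909549663669, 'cx': 319.70195391023185, 'cy': 236.72004115569297, 'position': array([ 127.26366077,  -11.15299217, 1458.734019  ]), 'attitude': array([ 0.07199665, -0.69394168,  0.71227839, -0.07694748]), 'shot': 2}
casting_mid [([409.4, 233.2], 0.6)]
casting_block [([411.8, 233.8], 0.85)]
cradle_seat []
hood_edge [([299.8, 192.5], 0.94)]
cradle [([299.3, 218.3], 0.76), ([167.8, 287.8], 0.58)]
saucer [([301.1, 191.2], 0.55)]
pliers [([206.8, 263.9], 0.84)]
charcoal [([167.6, 287.6], 0.97)]
{'time_s': 0.9, 'joints': array([ 1.02062604e+00,  3.12897969e-01,  1.49773848e+00, -1.18915215e-05,
        1.33099837e+00, -2.23397629e-01]), 'dq': array([-4.27842364e-04, -1.19788647e-03,  5.62633044e-04,  5.57979641e-05,
        1.04283976e-03,  5.72849493e-05]), 'tau': array([ 5.48855969e-04, -4.12156534e+01, -2.59902352e+01, -6.52819085e-05,
        4.04546636e-04, -7.48878642e-05]), 'eef_pos': array([168.52736469, 497.20705792, 248.28071286]), 'ee_rot': array([-2.60380860e-06,  1.62658969e-01,  9.86682350e-01, -2.17041300e-05]), 'force': array([-0.78002252,  0.13110311, -0.03189557]), 'wrist_torque': array([0.00109694, 0.02238998, 0.01432954]), 'grip_force': 0.0, 'grip_width': 1.001162406403806} 17.0
```

Run:
```python
import cv2
a=cv2.imread("pics/top0.png"); cv2.imwrite("pics/top0c.png",cv2.resize(a[130:370,140:460],(800,600),interpolation=cv2.INTER_CUBIC))
a=cv2.imread("pics/side0.png"); cv2.imwrite("pics/side0c.png",cv2.resize(a[190:430,180:500],(800,600),interpolation=cv2.INTER_CUBIC))
```

```text
(no output)
```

View pics/top0c.png

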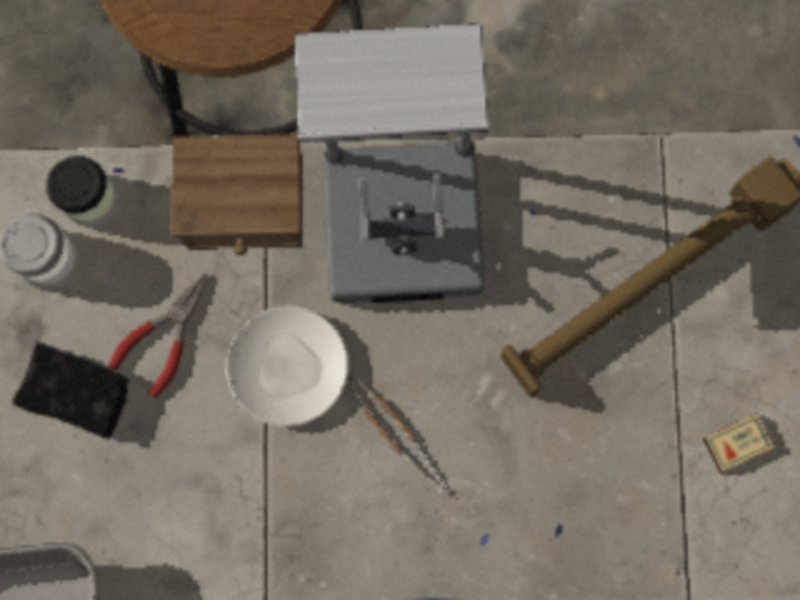

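View pics/side0c.png

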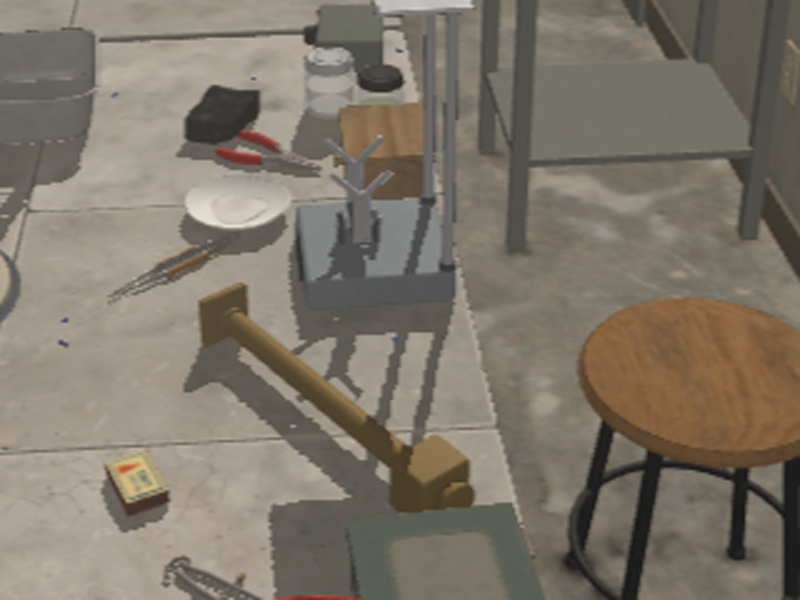

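The top crop shows the scale at about (405,220), the plates at columns 365 and 437, and the casting from its foot at (520,370) to its block at (770,193). The side crop shows the V-notch bottoms at about (361,195) for the near plate and (355,165) for the far one. I'll back-project these points and check them with overlays.

```bash
cat > h.py <<'E'
import numpy as np, cv2
from scipy.spatial.transform import Rotation as R
from rig import *
def cam(p):
    q=np.array(p["attitude"]); M=R.from_quat(q[[1,2,3,0]]).as_matrix()
    return M,np.array(p["position"]),240/np.tan(np.radians(p["fov_y"]/2)),p["cx"],p["cy"]
def bp(p,uv,z):
    M,c,f,cx,cy=cam(p); d=M@np.array([(uv[0]-cx)/f,(uv[1]-cy)/f,1]); return c+d*(z-c[2])/d[2]
def pj(p,X):
    M,c,f,cx,cy=cam(p); q=(np.atleast_2d(X)-c)@M; return np.c_[cx+f*q[:,0]/q[:,2],cy+f*q[:,1]/q[:,2]]
E
python3 - <<'E'
from h import *
s=capture("side");t=capture("top")
T=lambda u,v:(140+u/2.5,130+v/2.5); S=lambda u,v:(180+u/2.5,190+v/2.5)
print("foot top",bp(t,T(522,370),40),"bar near foot",bp(t,T(540,358),36),"bar mid",bp(t,T(635,290),36),"bar near block",bp(t,T(715,232),36),"block top",bp(t,T(768,190),52))
print("bar side", bp(s,S(245,325),26),bp(s,S(380,440),26))
for a in((360,180),(366,238),(437,175),(438,235)): print("plate tips",bp(t,T(*a),135))
print("notches side",bp(s,S(361,195),108),bp(s,S(355,165),108))
print("housing top",[bp(t,T(*a),36)[:2].round() for a in((328,150),(475,145),(482,290),(333,300))])
print("hood front",[bp(t,T(*a),315)[:2].round() for a in((297,138),(487,130))])
print("saucer",bp(t,T(288,366),10)[:2])
E
```

```text
foot top [329.10482781 -91.59610668  40.        ] bar near foot [ 340.75615838 -109.4091114    36.        ] bar mid [ 404.46309148 -203.48607815   36.        ] bar near block [ 459.83396452 -284.21501786   36.        ] block top [ 496.44678217 -335.03272755   52.        ]
bar side [ 354.11403625 -116.17566282   26.        ] [ 467.31756092 -288.80833053   26.        ]
plate tips [493.48590536  54.74013265 135.        ]
plate tips [439.17522474  50.09571314 135.        ]
plate tips [496.42213042 -15.38898804 135.        ]
plate tips [440.29690472 -14.89844701 135.        ]
notches side [471.95214686 -24.35437609 108.        ] [470.31273805  34.62363025 108.        ]
housing top [array([552.,  91.]), array([554., -54.]), array([408., -56.]), array([402.,  87.])]
hood front [array([479.,  95.]), array([482., -55.])]
saucer [343.15757777 133.34709312]
```

```bash
cat >> h.py <<'E'
def cast_polys(p,x,y,yaw,z0=26):
    Rz=R.from_euler("z",yaw).as_matrix()
    box=lambda c,s:np.array([[c[0]+i*s[0]/2,c[1]+j*s[1]/2,c[2]+k*s[2]/2] for i in(-1,1) for j in(-1,1) for k in(-1,1)])
    a=np.linspace(0,2*np.pi,24); cyl=np.vstack([np.c_[12*np.cos(a),0*a+e,12*np.sin(a)] for e in(-150,150)])
    return [cv2.convexHull(pj(p,P@Rz.T+[x,y,z0]).astype(np.float32)) for P in(box((0,150,0),(52,44,52)),box((0,-150,0),(52,10,52)),cyl)]
def draw(im,polys,k=4):
    m=np.zeros((im.shape[0]*k,im.shape[1]*k),np.uint8)
    for q in polys: cv2.fillConvexPoly(m,np.round((q+.5)*k-.5).astype(int),1)
    return m
def brass(p):
    h=cv2.cvtColor(p["pixels"],cv2.COLOR_BGR2HSV); m=((h[...,0]>=12)&(h[...,0]<=28)&(h[...,1]>95)).astype(np.uint8)
    return m
E
python3 - <<'E'
from h import *
from scipy.optimize import minimize
ps=[capture("side"),capture("top")]
ms=[]
for p,roi in zip(ps,[(250,295,375,395),(335,185,462,295)]):
    m=brass(p); k=np.zeros_like(m); k[roi[1]:roi[3],roi[0]:roi[2]]=1; ms.append(m*k); print((m*k).sum())
K=4
big=[cv2.resize(m,None,fx=K,fy=K,interpolation=cv2.INTER_NEAREST) for m in ms]
def cost(v,w=(1,1)):
    c=0
    for p,b,ww in zip(ps,big,w):
        d=draw(p["pixels"],cast_polys(p,*v)); c+=ww*(1-(d&b).sum()/(d|b).sum())
    return c
for w in((1,1),(0,1),(1,0)):
    r=minimize(cost,[413,-213,-2.545],args=(w,),method="Nelder-Mead",options=dict(initial_simplex=[[413,-213,-2.545],[421,-213,-2.545],[413,-205,-2.545],[413,-213,-2.52]]))
    print(w,r.x,r.fun)
    if w==(1,1): best=r.x
# scale overlay
def scale(p,x,y,yaw):
    Rz=R.from_euler("z",yaw).as_matrix(); f=lambda P:pj(p,np.array(P,float)@Rz.T+[x,y,125])
    L=[f([[10,-75,190],[10,75,190]])]
    for s in(-1,1):
        for o in(31,37): L.append(f([[-30,s*o,13],[0,s*o,-17],[30,s*o,13]]))
    return L
out=[]
for p,roi in zip(ps,[(290,160,390,330),(240,160,350,270)]):
    im=cv2.resize(p["pixels"],None,fx=4,fy=4,interpolation=cv2.INTER_CUBIC)
    for L in scale(p,470,19.5,0.025): cv2.polylines(im,[np.round((L+.5)*4-.5).astype(int)],False,(0,0,255),1)
    for q in cast_polys(p,*best): cv2.polylines(im,[np.round((q+.5)*4-.5).astype(int)],True,(0,255,0),1)
    out.append(im)
a=out[0][170*4:310*4,285*4:385*4]; b=out[1][175*4:275*4,255*4:355*4]
h=np.zeros((560,800,3),np.uint8); h[:560,:400]=a; h[:400,400:]=b; cv2.imwrite("pics/ov.png",h)
E
```

```text
1836
1589
(1, 1) [ 417.07352877 -215.60618367   -2.53724008] 0.37003179322258395
(0, 1) [ 416.66662356 -215.3067052    -2.54070218] 0.13470351340091657
(1, 0) [ 417.53958363 -217.59959991   -2.54341636] 0.23060996974040449
```

View pics/ov.png

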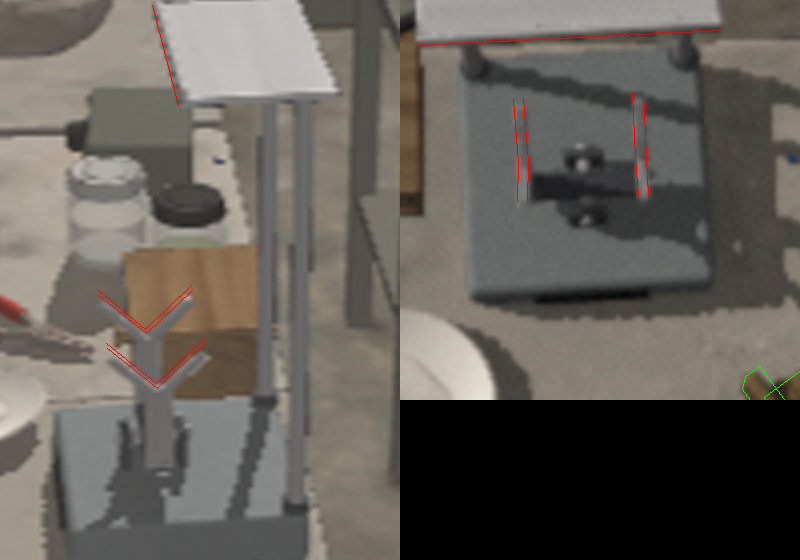

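The overlay fits the scale within about 2 mm: seat about (470.5, 18.5) with yaw 0.025. The casting's middle is at (417,-215.5) with yaw -2.54. I'll move toward a first grip 45 mm to the block's side.

drive_tool(commands="0.11 -0.3 0 0 0 -0.041 100;0.11 -0.3 0 0 0 -0.041 100;0.11 -0.3 0 0 0 -0.041 100;0.11 -0.3 0 0 0 -0.041 100;0.11 -0.3 0 0 0 -0.041 100;0.11 -0.3 0 0 0 -0.041 100;0.11 -0.3 0 0 0 -0.041 100;0.11 -0.3 0 0 0 -0.041 100;0.11 -0.3 0 0 0 -0.041 100;0.11 -0.3 0 0 0 -0.041 100;0.11 -0.3 0 0 0 -0.041 100;0.11 -0.3 0 0 0 -0.041 100;0.11 -0.3 0 0 0 -0.041 100;0.11 -0.3 0 0 0 -0.041 100;0.11 -0.3 0 0 0 -0.041 100;0.11 -0.3 0 0 0 -0.041 100;0.11 -0.3 0 0 0 -0.041 100;0.11 -0.3 0 0 0 -0.041 100;0.11 -0.3 0 0 0 -0.041 100;0.11 -0.3 0 0 0 -0.041 100")

```text
time_s: 2.77
eef_pos: [388.8, -104.5, 248.4]
ee_rot: [0.0, 0.468, 0.884, 0.0]
force: [0.8, 0.2, -0.8]
grip_width: 1.002
grip_force: 0.0
```

drive_tool(commands="0.09 -0.25 -0.1 0 0 0 100;0.09 -0.25 -0.1 0 0 0 100;0.09 -0.25 -0.1 0 0 0 100;0.09 -0.25 -0.1 0 0 0 100;0.09 -0.25 -0.1 0 0 0 100;0.09 -0.25 -0.1 0 0 0 100;0 0 0 0 0 0 100;0 0 0 0 0 0 100")

```text
time_s: 3.43
eef_pos: [442.4, -253.3, 187.5]
ee_rot: [-0.001, 0.467, 0.884, 0.0]
force: [0.5, -0.1, -1.5]
grip_width: 1.001
grip_force: 0.0
```

```bash
cat >> h.py <<'E'
def st(msg=""):
    s=sense(); q=s["ee_rot"]; M=R.from_quat(np.array(q)[[1,2,3,0]]).as_matrix()
    print(msg,"t",round(s["time_s"],2),"pos",s["eef_pos"].round(1),"yhead",np.degrees(np.arctan2(M[1,1],M[0,1])).round(2),"appr",M[:,2].round(3),"F",s["force"].round(2),"T",s["wrist_torque"].round(3),"w",round(s["grip_width"],3),"gf",round(s["grip_force"],1))
    return s,M
E
python3 -c "
from h import *
st()"
```

```text
t 3.43 pos [ 442.4 -253.3  187.5] yhead 34.3 appr [-0.001  0.001 -1.   ] F [ 0.55 -0.15 -1.54] T [-0.005 -0.015 -0.017] w 1.001 gf 0.0
```

drive_tool(commands="0 0 -0.3 0 0 0 100;0 0 -0.3 0 0 0 100;0 0 -0.3 0 0 0 100;0 0 -0.25 0 0 0 100;0 0 -0.2 0 0 0 100;0 0 -0.15 0 0 0 100;0 0 -0.1 0 0 0 100;0 0 -0.03 0 0 0 100;0 0 0 0 0 0 100;0 0 0 0 0 0 20;0 0 0 0 0 0 20;0 0 0 0 0 0 20;0 0 0 0 0 0 20;0 0 0 0 0 0 20;0 0 0 0 0 0 20;0 0 0 0 0 0 20;0 0 0 0 0 0 20", force=100)

```text
time_s: 4.85
eef_pos: [442.6, -253.0, 26.0]
ee_rot: [0.0, 0.467, 0.885, -0.0]
force: [-2.7, 0.2, 7.7]
grip_width: 0.249
grip_force: 97.5
```

```bash
python3 -c "
from h import *
st()"
```

```text
t 4.85 pos [ 442.6 -253.    26. ] yhead 34.38 appr [ 0. -0. -1.] F [-2.66  0.25  7.75] T [ 0.137  0.51  -0.015] w 0.249 gf 97.5
```

drive_tool(commands="0 0 0.03 0 0 0 0;0 0 0.04 0 0 0 0;0 0 0.04 0 0 0 0;0 0 0.02 0 0 0 0;0 0 0 0 0 0 0;0 0 0 0 0 0 0;0 0 0 0 0 0 0;0 0 0 0 0 0 0", force=110)

```text
time_s: 5.52
eef_pos: [442.4, -252.7, 38.1]
ee_rot: [-0.0, 0.467, 0.884, 0.0]
force: [0.5, -0.0, -7.5]
grip_width: 0.247
grip_force: 107.9
```

Run:
```python
from h import *
st()
for n in("side","top"):
    p=capture(n); cv2.imwrite(f"pics/{n}1.png",cv2.resize(p["pixels"][260:420,240:400] if n=="side" else p["pixels"][180:300,330:490],None,fx=3.7,fy=3.7))
    s,M=st()
```

```text
t 5.52 pos [ 442.4 -252.7   38.1] yhead 34.37 appr [-0.  0. -1.] F [ 0.49 -0.01 -7.52] T [-0.337 -0.236  0.026] w 0.247 gf 107.9
 t 5.57 pos [ 442.5 -252.7   38.1] yhead 34.37 appr [-0.  0. -1.] F [-0.79 -0.42 -7.86] T [-0.338 -0.233 -0.035] w 0.244 gf 107.9
 t 5.62 pos [ 442.5 -252.7   38.1] yhead 34.38 appr [-0.  0. -1.] F [ 0.95 -0.46 -7.89] T [-0.277 -0.24  -0.01 ] w 0.252 gf 107.9
```

View pics/side1.png

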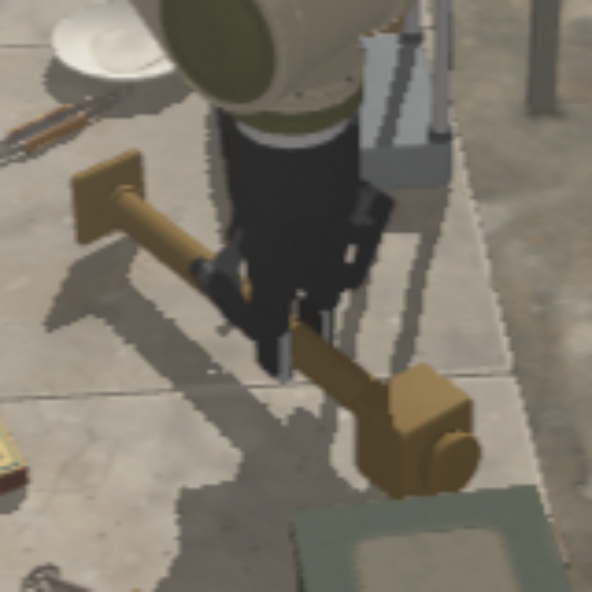

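The casting is clear of the bench and held. The moment puts the balance point about 45–50 mm toward the foot, near the bar's middle. I'll lower it, release it, shift the grip there and weigh again.

drive_tool(commands="0 0 -0.04 0 0 0 0;0 0 -0.05 0 0 0 0;0 0 -0.035 0 0 0 0;0 0 0 0 0 0 0;0 0 0 0 0 0 100;0 0 0 0 0 0 100;0 0 0 0 0 0 100;0 0 0 0 0 0 100;0 0 0 0 0 0 100;0 0 0 0 0 0 100")

```text
time_s: 6.45
eef_pos: [442.6, -252.8, 25.9]
ee_rot: [0.0, 0.467, 0.884, -0.0]
force: [-0.8, 0.7, 0.1]
grip_width: 0.998
grip_force: 0.0
```

Run:
```python
from h import *
for i in range(4):
    st(); p=capture("top")
```

```text
t 6.45 pos [ 442.6 -252.8   25.9] yhead 34.38 appr [ 0. -0. -1.] F [-0.79  0.75  0.06] T [-0.052 -0.013  0.013] w 0.998 gf 0.0
 t 6.5 pos [ 442.6 -252.8   25.8] yhead 34.37 appr [ 0. -0. -1.] F [0.3  0.26 0.64] T [ 0.007 -0.037 -0.015] w 0.996 gf 0.0
 t 6.55 pos [ 442.6 -252.8   25.8] yhead 34.38 appr [ 0. -0. -1.] F [ 0.31 -0.6  -0.38] T [0.028 0.021 0.048] w 0.998 gf 0.0
 t 6.6 pos [ 442.6 -252.8   25.8] yhead 34.38 appr [ 0. -0. -1.] F [-0.25  0.52 -0.62] T [-0.004  0.005  0.032] w 1.003 gf 0.0
```

drive_tool(commands="-0.08 0.12 0 0 0 0 100;-0.085 0.12 0 0 0 0 100;-0.085 0.12 0 0 0 0 100;0 0 0 0 0 0 100;0 0 0 0 0 0 0;0 0 0 0 0 0 0;0 0 0 0 0 0 0;0 0 0 0 0 0 0;0 0 0 0 0 0 0;0 0 0 0 0 0 0;0 0 0 0 0 0 0;0 0 0 0 0 0 0", force=110)

```text
time_s: 7.65
eef_pos: [417.9, -217.1, 26.2]
ee_rot: [0.0, 0.467, 0.884, -0.0]
force: [-0.8, 0.5, 3.6]
grip_width: 0.245
grip_force: 107.4
```

drive_tool(commands="0 0 0.03 0 0 0 0;0 0 0.04 0 0 0 0;0 0 0.04 0 0 0 0;0 0 0.02 0 0 0 0;0 0 0 0 0 0 0;0 0 0 0 0 0 0;0 0 0 0 0 0 0")

```text
time_s: 8.23
eef_pos: [417.4, -216.7, 38.6]
ee_rot: [-0.0, 0.467, 0.884, 0.0]
force: [1.1, 0.1, -7.4]
grip_width: 0.245
grip_force: 108.0
```

```bash
cat >> h.py <<'E'
def weigh(n=20):
    F=[];T=[]
    for i in range(n):
        s=sense(); F.append(s["force"]);T.append(s["wrist_torque"]); capture("top")
    F=np.mean(F,0);T=np.mean(T,0); W=-F[2]; u=np.array([.566,-.825]); r=np.array([T[1],-T[0]])/W*1000
    print("W",W,"r",r,"along u",r@u,"perp",r@[u[1],-u[0]]); return W,r
E
python3 - <<'E'
from h import *
weigh(); s,M=st(); print("grip s",(s["eef_pos"][:2]-[416.9,-215.5])@[.566,-.825])
E
```

```text
W 7.955853157404121 r [-1.15599589  2.6127376 ] along u -2.809802194574983 perp -0.5251128702884004
 t 9.23 pos [ 417.5 -216.8   38.8] yhead 34.38 appr [-0.  0. -1.] F [ 0.1  -0.26 -7.34] T [-0.022 -0.054  0.079] w 0.247 gf 108.0
grip s 1.4029098988490523
```

drive_tool(commands="0 0 -0.04 0 0 0 0;0 0 -0.05 0 0 0 0;0 0 -0.04 0 0 0 0;0 0 0 0 0 0 0;0 0 0 0 0 0 60;0 0 0 0 0 0 60;0 0 0 0 0 0 60;0 0 0 0 0 0 60;-0.016 0.024 0 0 0 0 60;0 0 0 0 0 0 60;0 0 0 0 0 0 0;0 0 0 0 0 0 0;0 0 0 0 0 0 0;0 0 0 0 0 0 0;0 0 0 0 0 0 0;0 0 0 0 0 0 0;0 0 0 0 0 0 0")

```text
time_s: 10.65
eef_pos: [415.9, -214.5, 26.2]
ee_rot: [0.0, 0.467, 0.885, -0.0]
force: [-1.9, 1.2, 6.3]
grip_width: 0.247
grip_force: 107.4
```

drive_tool(commands="0 0 0.03 0 0 0 0;0 0 0.04 0 0 0 0;0 0 0.04 0 0 0 0;0 0 0.02 0 0 0 0;0 0 0 0 0 0 0;0 0 0 0 0 0 0;0 0 0 0 0 0 0")

```text
time_s: 11.23
eef_pos: [415.8, -214.3, 38.6]
ee_rot: [-0.0, 0.467, 0.884, 0.0]
force: [-0.3, 0.1, -7.9]
grip_width: 0.241
grip_force: 108.0
```

Run:
```python
from h import *
weigh(25); s,M=st(); print("grip s",(s["eef_pos"][:2]-[416.9,-215.5])@[.566,-.825])
from scipy.optimize import minimize
p=capture("top"); q=capture("side")
im=np.hstack([cv2.resize(a["pixels"][r:r+120,c:c+120],(400,400)) for a,r,c in((p,180,335),(q,290,250))]); cv2.imwrite("pics/l2.png",im)
```

```text
W 8.058727676078307 r [ 0.36243432 -0.63870915] along u 0.7320728786791904 perp 0.06250106638137526
 t 12.48 pos [ 415.9 -214.4   38.8] yhead 34.38 appr [-0.  0. -1.] F [-0.54  0.05 -7.51] T [ 0.034 -0.033 -0.   ] w 0.246 gf 108.0
grip s -1.4523359538183391
```

Run:
```python
from h import *
p=capture("top"); q=capture("side")
T=lambda u,v:(140+u/2.5,130+v/2.5); S=lambda u,v:(180+u/2.5,190+v/2.5)
for z in(50,60,70,80,90): print(z,bp(p,T(300,235),z)[:2].round(),bp(q,S(357,157),z)[:2].round(),"left",bp(p,T(172,236),z)[:2].round())
```

```text
50 [464. 117.] [480. 152.] left [466. 240.]
60 [461. 116.] [479. 135.] left [464. 238.]
70 [459. 115.] [478. 117.] left [461. 237.]
80 [457. 115.] [477. 100.] left [459. 235.]
90 [454. 114.] [476.  82.] left [456. 233.]
```

drive_tool(commands="0 0 0.08 0 0 0 0;0 0 0.15 0 0 0 0;0 0 0.2 0 0 0 0;0 0 0.2 0 0 0 0;0 0 0.2 0 0 0 0;0 0 0.2 0 0 0 0;0 0 0.2 0 0 0 0;0 0 0.2 0 0 0 0;0 0 0.2 0 0 0 0;0 0 0.1 0 0 0 0;0 0 0.05 0 0 0 0;0 0 0 0 0 0 0")

```text
time_s: 13.68
eef_pos: [416.0, -214.4, 217.8]
ee_rot: [0.001, 0.467, 0.884, -0.0]
force: [-0.2, -0.2, -8.8]
grip_width: 0.244
grip_force: 108.2
```

drive_tool(commands="-0.017 0.1 0 0 0 -0.03 0;-0.017 0.155 0 0 0 -0.049 0;-0.017 0.155 0 0 0 -0.049 0;-0.017 0.155 0 0 0 -0.049 0;-0.017 0.155 0 0 0 -0.049 0;-0.017 0.155 0 0 0 -0.049 0;-0.017 0.155 0 0 0 -0.049 0;-0.017 0.155 0 0 0 -0.049 0;-0.017 0.155 0 0 0 -0.049 0;-0.017 0.155 0 0 0 -0.049 0;-0.017 0.155 0 0 0 -0.049 0;-0.017 0.155 0 0 0 -0.049 0;-0.017 0.155 0 0 0 -0.049 0;-0.017 0.155 0 0 0 -0.049 0;-0.017 0.155 0 0 0 -0.049 0;0 0.055 0 0 0 -0.019 0;0 0 0 0 0 0 0")

```text
time_s: 15.1
eef_pos: [389.8, 19.2, 216.1]
ee_rot: [-0.001, 0.699, 0.715, -0.0]
force: [0.4, 0.5, -8.9]
grip_width: 0.249
grip_force: 108.3
```

drive_tool(commands="0 0 0 0.001 -0.05 0 0;0 0 0 0.003 -0.1 0 0;0 0 0 0.003 -0.11 0 0;0 0 0 0.003 -0.11 0 0;0 0 0 0.003 -0.11 0 0;0 0 0 0.003 -0.11 0 0;0 0 0 0.003 -0.11 0 0;0 0 0 0.002 -0.1 0 0;0 0 0 0.001 -0.06 0 0;0 0 0 0 -0.03 0 0;0 0 0 0 0 0 0;0 0 0 0 0 0 0")

```text
time_s: 16.1
eef_pos: [390.0, 17.9, 216.2]
ee_rot: [0.238, 0.657, 0.672, 0.245]
force: [-0.1, -0.7, -8.3]
grip_width: 0.245
grip_force: 108.9
```

Run:
```python
from h import *
s,M=st(); print(M.round(3), s["joints"].round(2))
p=capture("top"); q=capture("side")
im=np.hstack([cv2.resize(a["pixels"][r:r+200,c:c+160],(400,500)) for a,r,c in((p,150,220),(q,160,260))]); cv2.imwrite("pics/l3.png",im)
```

```text
t 16.1 pos [390.   17.9 216.2] yhead 1.3 appr [ 0.642  0.016 -0.767] F [-0.11 -0.66 -8.27] T [-0.075  1.095 -0.017] w 0.245 gf 108.9
[[-0.024  0.767  0.642]
 [ 1.     0.017  0.016]
 [ 0.001  0.642 -0.767]] [-0.45 -0.29  2.35  0.63  0.52 -0.94]
```

View pics/l3.png

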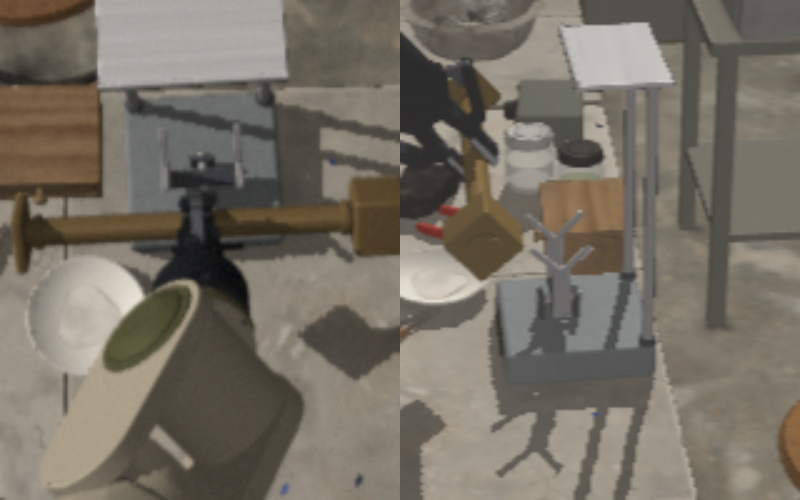

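The bar is level, parallel to the plates and tilted 40°. The seat is ahead and below. I'll move in under the hood.

drive_tool(commands="0.05 0 0 0 0 0 0;0.1 0 0 0 0 0 0;0.12 0 -0.05 0 0 0 0;0.12 0 -0.08 0 0 0 0;0.12 0 -0.08 0 0 0 0;0.12 0 -0.08 0 0 0 0;0.1 0 -0.08 0 0 0 0;0.05 0.005 -0.08 0 0 0 0;0.025 0 -0.05 0 0 0 0;0 0 0 0 0 0 0;0 0 0 0 0 0 0")

```text
time_s: 17.12
eef_pos: [471.2, 18.8, 166.5]
ee_rot: [0.238, 0.657, 0.672, 0.245]
force: [-0.5, -0.4, -7.2]
grip_width: 0.242
grip_force: 108.9
```

Run:
```python
from h import *
weigh(8); s,M=st(); print(s["joints"].round(2))
p=capture("top"); q=capture("side")
im=np.hstack([cv2.resize(a["pixels"][r:r+125,c:c+100],(400,500),interpolation=cv2.INTER_CUBIC) for a,r,c in((p,175,250),(q,210,285))]); cv2.imwrite("pics/l4.png",im)
```

```text
W 7.8137827840635214 r [140.37407202   3.74633447] along u 76.36099882912615 perp -117.92903472963393
 t 17.52 pos [471.   18.6 167.1] yhead 1.3 appr [ 0.644  0.016 -0.765] F [-0.15 -0.04 -8.68] T [-0.063  1.129  0.038] w 0.249 gf 108.9
[-0.33  0.05  2.24  0.89  0.29 -1.14]
```

View pics/l4.png

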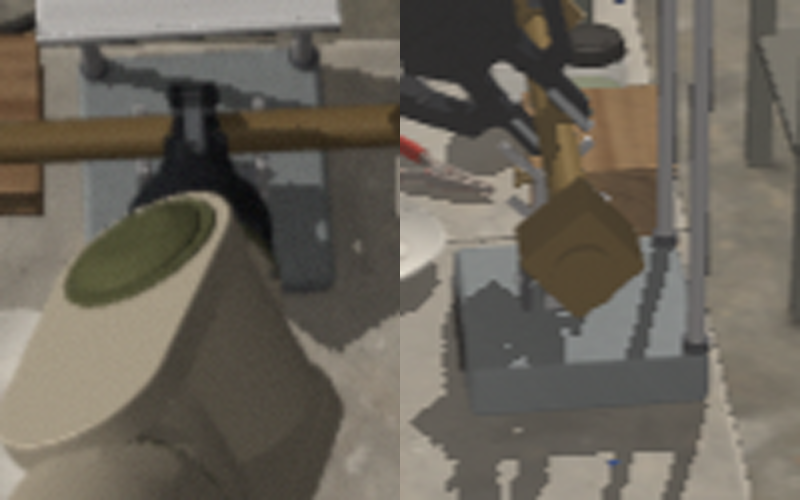

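drive_tool(commands="0 0 -0.08 0 0 0 0;0 0 -0.1 0 0 0 0;0 0 -0.08 0 0 0 0;0 0 -0.05 0 0 0 0;0 0 -0.03 0 0 0 0;0 0 -0.02 0 0 0 0;0 0 0 0 0 0 0;0 0 0 0 0 0 0")

```text
time_s: 18.28
eef_pos: [471.0, 18.5, 130.9]
ee_rot: [0.239, 0.657, 0.672, 0.245]
force: [-0.5, -0.3, -8.1]
grip_width: 0.249
grip_force: 109.2
```

drive_tool(commands="0 0 -0.02 0 0 0 0;0 0 -0.02 0 0 0 0;0 0 0 0 0 0 0;0 0 0 0 0 0 0")

```text
time_s: 18.62
eef_pos: [471.0, 18.5, 127.0]
ee_rot: [0.239, 0.657, 0.672, 0.245]
force: [0.2, 0.0, -7.3]
grip_width: 0.246
grip_force: 109.2
```

Run:
```python
from h import *
weigh(4); s,M=st()
```

```text
W 7.7800178972730745 r [145.55102664   2.7096778 ] along u 80.14639689306173 perp -121.61327461672761
 t 18.82 pos [471.   18.6 127. ] yhead 1.3 appr [ 0.644  0.016 -0.765] F [ 0.03 -0.54 -7.87] T [-0.01   1.142  0.013] w 0.244 gf 109.2
```

drive_tool(commands="0 0 -0.01 0 0 0 0;0 0 -0.01 0 0 0 0;0 0 0 0 0 0 0;0 0 0 0 0 0 0")

```text
time_s: 19.15
eef_pos: [471.5, 18.6, 126.2]
ee_rot: [0.24, 0.656, 0.672, 0.246]
force: [-13.9, 1.2, 12.3]
grip_width: 0.242
grip_force: 112.3
```

Run:
```python
from h import *
weigh(4); s,M=st()
```

```text
W -12.310946289370401 r [-45.48383568  12.18827763] along u -35.79918003616307 perp 30.62559929558797
 t 19.35 pos [471.5  18.6 126.2] yhead 1.34 appr [ 0.646  0.016 -0.763] F [-12.48  -0.03  12.91] T [0.128 0.579 0.104] w 0.247 gf 112.3
```

drive_tool(commands="-0.007 0 0.006 0 0 0 0;0 0 0 0 0 0 0;0 0 0 0 0 0 0")

```text
time_s: 19.6
eef_pos: [470.5, 18.5, 125.7]
ee_rot: [0.239, 0.656, 0.672, 0.246]
force: [-4.2, -0.1, -0.1]
grip_width: 0.248
grip_force: 109.7
```

Run:
```python
from h import *
weigh(4); s,M=st()
```

```text
W -0.8810404478754159 r [-695.47977772   58.92949459] along u -442.25838722683113 perp 540.4167226782153
 t 19.8 pos [470.5  18.6 125.7] yhead 1.3 appr [ 0.644  0.016 -0.765] F [-4.04  0.25  2.12] T [0.079 0.54  0.029] w 0.247 gf 109.7
```

Now it rests in the notches with its weight carried. I'll release partway and check.

drive_tool(commands="0 0 0 0 0 0 35;0 0 0 0 0 0 40;0 0 0 0 0 0 50;0 0 0 0 0 0 60;0 0 0 0 0 0 60;0 0 0 0 0 0 60;0 0 0 0 0 0 60")

```text
time_s: 20.38
eef_pos: [470.3, 18.6, 125.4]
ee_rot: [0.239, 0.657, 0.672, 0.245]
force: [0.3, -0.4, -0.8]
grip_width: 0.599
grip_force: 0.0
```

Run:
```python
from h import *
s,M=st()
p=capture("top"); q=capture("side")
im=np.hstack([cv2.resize(a["pixels"][r:r+125,c:c+100],(400,500),interpolation=cv2.INTER_CUBIC) for a,r,c in((p,175,250),(q,210,285))]); cv2.imwrite("pics/l5.png",im)
```

```text
t 20.38 pos [470.3  18.6 125.4] yhead 1.3 appr [ 0.644  0.016 -0.765] F [ 0.34 -0.37 -0.76] T [-0.056  0.289  0.007] w 0.599 gf 0.0
```

View pics/l5.png

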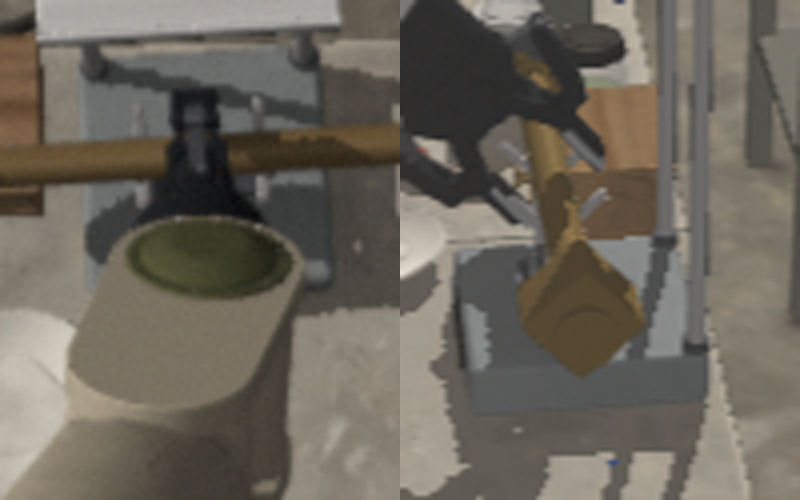

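drive_tool(commands="-0.06 -0.001 0.072 0 0 0 60;-0.13 -0.003 0.153 0 0 0 60;-0.19 -0.005 0.23 0 0 0 60;-0.19 -0.005 0.23 0 0 0 60;-0.19 -0.005 0.23 0 0 0 60;-0.1 -0.003 0.12 0 0 0 60;0 0 0 0 0 0 60;0 0 0 0 0 0 60")

```text
time_s: 21.15
eef_pos: [388.4, 16.6, 225.5]
ee_rot: [0.24, 0.656, 0.672, 0.247]
force: [-0.3, 0.0, 0.2]
grip_width: 0.597
grip_force: 0.0
```

Run:
```python
from h import *
s,M=st()
p=capture("top"); q=capture("side")
im=np.hstack([cv2.resize(a["pixels"][r:r+125,c:c+w],(k,500),interpolation=cv2.INTER_CUBIC) for a,r,c,w,k in((p,175,240,120,480),(q,210,295,80,320))]); cv2.imwrite("pics/l6.png",im)
np.save("t.npy",p["pixels"]);np.save("s.npy",q["pixels"])
```

```text
t 21.15 pos [388.4  16.6 225.5] yhead 1.33 appr [ 0.646  0.017 -0.763] F [-0.34  0.02  0.24] T [-0.019  0.305  0.052] w 0.597 gf 0.0
```

View pics/l6.png

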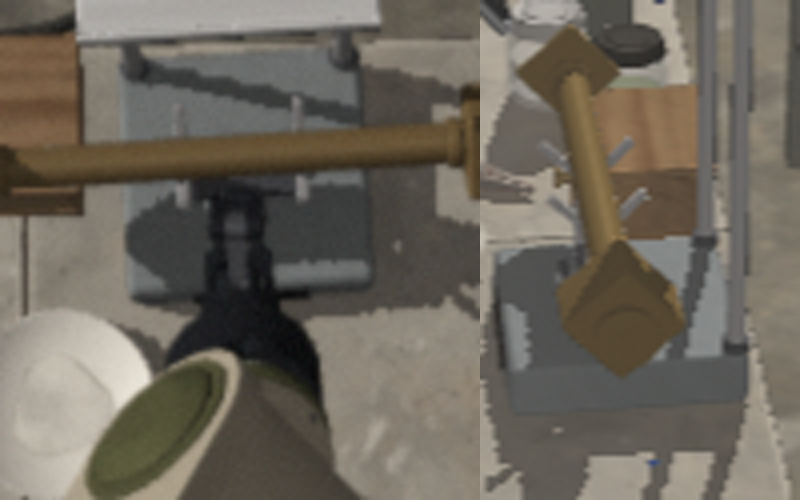

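Run:
```python
from h import *
from scipy.optimize import minimize, least_squares
p=capture("top"); q=capture("side")
def pose(x,y,z,yaw,roll,tilt):
    # scale frame: yaw; tilt about scale x; casting block at -y: extra pi about z
    return R.from_euler("z",yaw).as_matrix()@R.from_euler("x",tilt).as_matrix()@R.from_euler("y",roll).as_matrix()@R.from_euler("z",np.pi).as_matrix()
box=lambda c,s:np.array([[c[0]+i*s[0]/2,c[1]+j*s[1]/2,c[2]+k*s[2]/2] for i in(-1,1) for j in(-1,1) for k in(-1,1)])
a=np.linspace(0,2*np.pi,24); cyl=np.vstack([np.c_[12*np.cos(a),0*a+e,12*np.sin(a)] for e in(-150,150)])
def polys(c,v):
    Q=pose(*v); return [cv2.convexHull(pj(c,P@Q.T+v[:3]).astype(np.float32)) for P in(box((0,150,0),(52,44,52)),box((0,-150,0),(52,10,52)),cyl)]
m=[]
for c,roi in((q,(300,210,350,306)),(p,(220,200,370,225))):
    b=brass(c); k=np.zeros_like(b); k[roi[1]:roi[3],roi[0]:roi[2]]=1; m.append(b*k)
# side: exclude the wooden box
h=cv2.cvtColor(q["pixels"],cv2.COLOR_BGR2HSV)
for (u,v) in((317,217),(321,245),(336,240),(336,258),(330,290)): print((u,v),h[v,u],m[0][v,u])
def cost(w,dbg=False):
    v=[w[0],w[1],w[2],.025,w[3],w[4]]
    d=draw(q["pixels"],polys(q,v)); b=big.copy(); 
    ok=valid; d=d*ok; b=b*ok
    return 1-(d&b).sum()/(d|b).sum()
valid=np.ones_like(m[0]); valid[231:270,328:350]=0
valid=cv2.resize(valid,None,fx=4,fy=4,interpolation=cv2.INTER_NEAREST)
big=cv2.resize(m[0],None,fx=4,fy=4,interpolation=cv2.INTER_NEAREST)
for t0 in(-.1,0,.1):
    x0=np.array([470,18.5,125,-.7,t0]); S=np.vstack([x0]+[x0+d for d in np.diag([4,4,4,.05,.05])])
    r=minimize(cost,x0,method="Nelder-Mead",options=dict(initial_simplex=S,maxiter=400)); print(r.x.round(3),r.fun)
    # z,y fixed
    f=lambda w:cost([w[0],18.5,125,w[1],w[2]]); S=np.array([[470,-.7,t0],[474,-.7,t0],[470,-.65,t0],[470,-.7,t0+.05]])
    r2=minimize(f,S[0],method="Nelder-Mead",options=dict(initial_simplex=S)); print(" fixed",r2.x.round(3),r2.fun)
im=cv2.resize(q["pixels"],None,fx=4,fy=4,interpolation=cv2.INTER_CUBIC)
for v,col in(([r2.x[0],18.5,125,.025,r2.x[1],r2.x[2]],(0,255,0)),([r2.x[0],18.5,125,.025,r2.x[1],0],(0,0,255))):
    for g in polys(q,v): cv2.polylines(im,[np.round((g+.5)*4-.5).astype(int)],True,col,1)
cv2.imwrite("pics/l7.png",im[205*4:312*4,285*4:385*4])
```

```text
(317, 217) [20 99 90] 1
(321, 245) [ 18 114 132] 1
(336, 240) [ 15 110 132] 1
(336, 258) [ 15  43 107] 0
(330, 290) [ 19 102  85] 1
[ 4.72862e+02  1.62330e+01  1.22510e+02 -6.81000e-01 -3.40000e-02] 0.16167612774624085
 fixed [ 4.729e+02 -7.270e-01 -2.200e-02] 0.1739056014378022
[ 4.73115e+02  2.00330e+01  1.21122e+02 -6.88000e-01 -2.60000e-02] 0.15933541558216202
 fixed [ 4.72418e+02 -7.22000e-01 -2.00000e-02] 0.1738888413119808
[ 4.72979e+02  1.82230e+01  1.21808e+02 -6.78000e-01 -2.90000e-02] 0.15951638065522622
 fixed [ 4.72554e+02 -6.35000e-01 -1.80000e-02] 0.18124386391770175
```

View pics/l7.png

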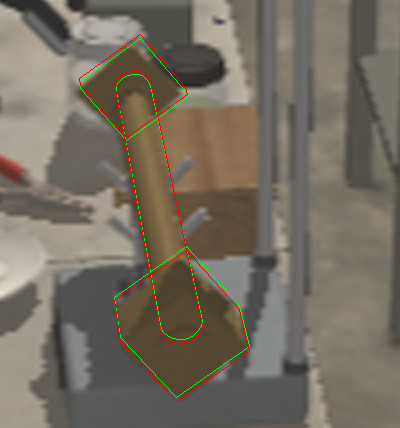

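The fitted tilt is small, about -0.02 to -0.03. I'll check the bias of this fit on the first picture, where the casting lies flat.

Run:
```python
from h import *
from scipy.optimize import minimize
q=capture("side"); now=q["pixels"].copy(); old=cv2.imread("pics/side0.png")
box=lambda c,s:np.array([[c[0]+i*s[0]/2,c[1]+j*s[1]/2,c[2]+k*s[2]/2] for i in(-1,1) for j in(-1,1) for k in(-1,1)])
a=np.linspace(0,2*np.pi,24); cyl=np.vstack([np.c_[12*np.cos(a),0*a+e,12*np.sin(a)] for e in(-150,150)])
spr=np.vstack([np.c_[10*np.cos(a),0*a+e,10*np.sin(a)] for e in(172,184)])
def polys(v,yaw):
    Q=(R.from_euler("z",yaw)*R.from_euler("x",v[4])*R.from_euler("y",v[3])).as_matrix()
    return [cv2.convexHull(pj(q,P@Q.T+v[:3]).astype(np.float32)) for P in(box((0,150,0),(52,44,52)),box((0,-150,0),(52,10,52)),cyl)]
def fit(im,roi,excl,x0,yaw,fixyz):
    for smin in(80,95,110):
        h=cv2.cvtColor(im,cv2.COLOR_BGR2HSV); b=((h[...,0]>=12)&(h[...,0]<=28)&(h[...,1]>smin)).astype(np.uint8)
        k=np.zeros_like(b);k[roi[1]:roi[3],roi[0]:roi[2]]=1; b*=k
        ok=np.ones_like(b)
        if excl: ok[excl[1]:excl[3],excl[0]:excl[2]]=0
        B,O=[cv2.resize(z,None,fx=4,fy=4,interpolation=cv2.INTER_NEAREST) for z in(b,ok)]
        def cost(w):
            v=[w[0],w[1],x0[2],w[2],w[3]]; d=draw(im,polys(v,yaw))*O; bb=B*O; return 1-(d&bb).sum()/(d|bb).sum()
        c0=np.array([x0[0],x0[1],x0[3],x0[4]]); S=np.vstack([c0]+[c0+d for d in np.diag([3,4,.05,.04])])
        r=minimize(cost,c0,method="Nelder-Mead",options=dict(initial_simplex=S,maxiter=300)); print(smin,r.x.round(3),round(r.fun,3))
print("old (tilt should be 0)"); fit(old,(250,295,375,395),None,[417,-216,26,0,0.],-2.54,0)
print("now (cast tilt; scale tilt = -this)"); fit(now,(300,210,350,306),(328,231,350,270),[472,18.5,125,.7,0.],np.pi+.025,0)
```

```text
old (tilt should be 0)
80 [ 4.17625e+02 -2.17811e+02  7.10000e-02  5.00000e-03] 0.163
95 [ 4.17881e+02 -2.18031e+02  1.04000e-01 -2.00000e-03] 0.228
110 [ 4.17773e+02 -2.16542e+02  7.10000e-02  1.00000e-03] 0.517
now (cast tilt; scale tilt = -this)
80 [4.71452e+02 1.35870e+01 7.10000e-01 2.90000e-02] 0.133
95 [4.72429e+02 1.52070e+01 7.35000e-01 2.90000e-02] 0.166
110 [4.83021e+02 1.72430e+01 4.16000e-01 6.55000e-01] 0.662
```

The flat control fit shows no bias, so the cradle really tips about -0.029 rad, which means the balance point is about 4 mm too far toward +y. I'll re-grip, lift slightly, shift 4 mm toward -y and lay it down again.

drive_tool(commands="0.1 0.003 -0.12 0 0 0 60;0.19 0.005 -0.23 0 0 0 60;0.19 0.005 -0.23 0 0 0 60;0.19 0.005 -0.23 0 0 0 60;0.13 0.003 -0.153 0 0 0 60;0.06 0.001 -0.072 0 0 0 60;0 0 0 0 0 0 60;0 0 0 0 0 0 60;0 0 0 0 0 0 35;0 0 0 0 0 0 0;0 0 0 0 0 0 0;0 0 0 0 0 0 0;0 0 0 0 0 0 0;0 0 0 0 0 0 0", force=80)

```text
time_s: 22.57
eef_pos: [469.3, 19.6, 127.5]
ee_rot: [0.239, 0.656, 0.672, 0.248]
force: [-14.6, 1.4, 9.5]
grip_width: 0.25
grip_force: 77.5
```

drive_tool(commands="0 0 0.04 0 0 0 0;0 0 0.06 0 0 0 0;0 0 0.05 0 0 0 0;0 0 0 0 0 0 0;0 0 0 0 0 0 0;0 -0.02 0 0 0 0 0;0 -0.02 0 0 0 0 0;0 0 0 0 0 0 0;0 0 0 0 0 0 0")

```text
time_s: 23.32
eef_pos: [470.4, 15.1, 141.9]
ee_rot: [0.239, 0.656, 0.672, 0.248]
force: [-0.7, 0.4, -8.4]
grip_width: 0.256
grip_force: 78.7
```

Run:
```python
from h import *
weigh(10); s,M=st()
```

```text
W 7.765347268903836 r [144.89692644   4.76401703] along u 78.08134631397988 perp -122.23639795622378
 t 23.82 pos [470.5  15.3 142.2] yhead 1.33 appr [ 0.646  0.02  -0.763] F [ 0.34  0.6  -6.93] T [-0.051  1.111 -0.036] w 0.254 gf 78.7
```

drive_tool(commands="-0.01 0 -0.04 0 0 0 0;0 0 -0.04 0 0 0 0;0 0 -0.03 0 0 0 0;0 0 -0.02 0 0 0 0;0 0 -0.01 0 0 0 0;0 0 -0.005 0 0 0 0;0 0 0 0 0 0 0;0 0 0 0 0 0 0")

```text
time_s: 24.48
eef_pos: [469.6, 15.2, 128.2]
ee_rot: [0.239, 0.655, 0.672, 0.248]
force: [-6.0, 0.4, -1.3]
grip_width: 0.252
grip_force: 79.7
```

Run:
```python
from h import *
st(); weigh(4); s,M=st()
```

```text
t 24.48 pos [469.6  15.2 128.2] yhead 1.34 appr [ 0.647  0.019 -0.762] F [-6.    0.36 -1.35] T [0.055 1.079 0.1  ] w 0.252 gf 79.7
W 1.4632904859569809 r [747.24178923 -51.52849162] along u 465.4498582892998 perp -587.3093498585724
 t 24.68 pos [469.6  15.2 128.2] yhead 1.34 appr [ 0.647  0.02  -0.762] F [-5.09  0.62 -1.42] T [0.057 1.112 0.086] w 0.254 gf 79.6
```

Touching the back side only, so I'll nudge it -0.6 mm in x and 0.6 mm down, then release and retreat.

drive_tool(commands="-0.006 0 -0.006 0 0 0 0;0 0 0 0 0 0 0;0 0 0 0 0 0 0")

```text
time_s: 24.93
eef_pos: [469.5, 15.1, 128.0]
ee_rot: [0.24, 0.655, 0.672, 0.248]
force: [-3.4, 0.4, 5.3]
grip_width: 0.25
grip_force: 79.9
```

drive_tool(commands="0 0 0 0 0 0 30;0 0 0 0 0 0 35;0 0 0 0 0 0 45;0 0 0 0 0 0 60;0 0 0 0 0 0 60;0 0 0 0 0 0 60;0 0 0 0 0 0 60;-0.06 -0.002 0.072 0 0 0 60;-0.13 -0.004 0.153 0 0 0 60;-0.19 -0.006 0.23 0 0 0 60;-0.19 -0.006 0.23 0 0 0 60;-0.19 -0.006 0.23 0 0 0 60;-0.1 -0.003 0.12 0 0 0 60;0 0 0 0 0 0 60;0 0 0 0 0 0 60;0 0 0 0 0 0 60")

```text
time_s: 26.27
eef_pos: [386.3, 12.9, 226.8]
ee_rot: [0.239, 0.655, 0.672, 0.249]
force: [-0.7, 0.3, -0.1]
grip_width: 0.603
grip_force: 0.0
```

```bash
cat > fit.py <<'E'
from h import *
from scipy.optimize import minimize
q=capture("side"); now=q["pixels"]; st()
box=lambda c,s:np.array([[c[0]+i*s[0]/2,c[1]+j*s[1]/2,c[2]+k*s[2]/2] for i in(-1,1) for j in(-1,1) for k in(-1,1)])
a=np.linspace(0,2*np.pi,24); cyl=np.vstack([np.c_[12*np.cos(a),0*a+e,12*np.sin(a)] for e in(-150,150)])
def polys(v,yaw):
    Q=(R.from_euler("z",yaw)*R.from_euler("x",v[4])*R.from_euler("y",v[3])).as_matrix()
    return [cv2.convexHull(pj(q,P@Q.T+v[:3]).astype(np.float32)) for P in(box((0,150,0),(52,44,52)),box((0,-150,0),(52,10,52)),cyl)]
for smin in(80,90,95):
    h=cv2.cvtColor(now,cv2.COLOR_BGR2HSV); b=((h[...,0]>=12)&(h[...,0]<=28)&(h[...,1]>smin)).astype(np.uint8)
    k=np.zeros_like(b);k[210:306,300:350]=1; b*=k; ok=np.ones_like(b); ok[231:270,328:350]=0
    B,O=[cv2.resize(z,None,fx=4,fy=4,interpolation=cv2.INTER_NEAREST) for z in(b,ok)]
    def cost(w):
        d=draw(now,polys([w[0],w[1],125,w[2],w[3]],np.pi+.025))*O; bb=B*O; return 1-(d&bb).sum()/(d|bb).sum()
    c0=np.array([472,15,.7,0]); S=np.vstack([c0]+[c0+d for d in np.diag([3,4,.05,.04])])
    r=minimize(cost,c0,method="Nelder-Mead",options=dict(initial_simplex=S,maxiter=300)); print(smin,r.x.round(3),round(r.fun,3))
p=capture("top")
im=np.hstack([cv2.resize(c["pixels"][r:r+125,cc:cc+w],(kk,500),interpolation=cv2.INTER_CUBIC) for c,r,cc,w,kk in((p,175,240,120,480),(q,210,295,80,320))]); cv2.imwrite("pics/l8.png",im)
E
python3 fit.py
```

```text
t 26.32 pos [386.3  13.  226.6] yhead 1.3 appr [ 0.646  0.022 -0.763] F [ 0.3  -0.31 -0.19] T [-0.054  0.32   0.052] w 0.603 gf 0.0
80 [4.72095e+02 7.55900e+00 7.63000e-01 2.00000e-03] 0.136
90 [4.72666e+02 7.40500e+00 8.13000e-01 2.00000e-03] 0.148
95 [4.72902e+02 9.96300e+00 7.71000e-01 3.00000e-03] 0.163
```

View pics/l8.png

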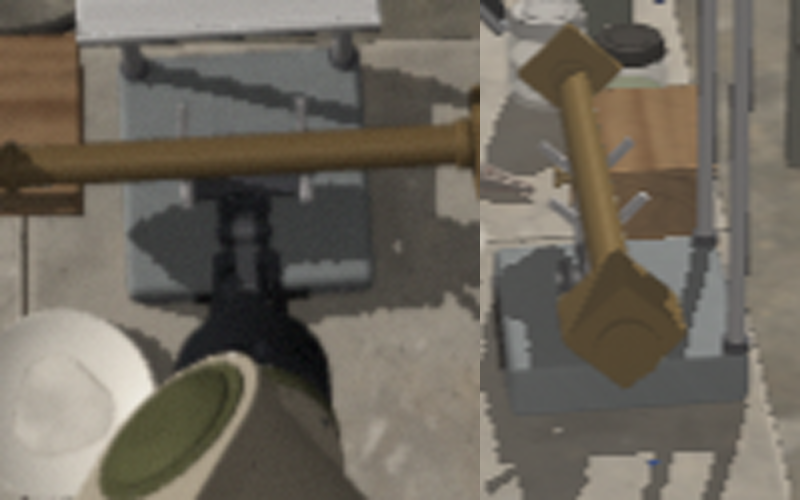

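The casting lies seated in both notches, with its tilt at about 0.002 rad and the tool well clear. The saucer and wooden box stand where they were.

```bash
python3 -c "
from rig import *
print(finish_job())"
```

```text
the job is handed in; nothing more can be done
None
```

The casting lies across the cradle's V-notches under the hood with the cradle level to about 0.003 rad by the camera fit, and the job was handed in at about 26 s; the first lay-down had tipped about 0.03 rad, so I re-gripped it and moved it 4 mm.

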